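Push the mould's side slide home and lock it with the swing bar

ROBOT

A 6-joint arm with a two-finger parallel gripper is mounted at the origin on the work surface. World frame = base frame: x ahead of the robot, y to its left, z up, the work surface at z = 0. Lengths are in mm, angles in rad, forces in N, time in s.
With the tool pointing down it reaches from about 300 to 775 mm from the base axis. Payload 14.6 kg.
Tool frame: the origin (TCP) lies on the centre line of the jaws, within the pads' length; the fingertips stand 19 mm ahead of it and the grasp point (between the pads) is the TCP (bot.tip_reach is the distance from the TCP to the fingertips, in mm); y points along the fingers, x is the direction in which the jaws open and shut, and the axes are right-handed (so a half turn about y gives the same grasp; the last joint's range is limited). The gripper opens to 85 mm and grips with 20 to 120 N. Pads are 22 mm wide; open, the fingers measure 114 mm over their backs; the gripper's body (76 mm by 85 mm) begins 54 mm behind the grasp point. The pads swing forward as they close: fully open they stand 13 mm farther back than shut.
Start: joints at [-1.269, 0.3, 1.521, -0, 1.321, -0.067], TCP at [198.266, -513.011, 250.281] pointing down, gripper open.
Joint ranges: [-3.03, 3.03], [-0.79, 2.21], [0.23, 2.52], [-1.04, 4.18], [0, 3.07], [-2.55, 2.55]. Speed limits (rad/s): [2.22, 2.22, 2.57, 3.14, 3.14, 3.14].

INTERFACE

Orientations are given as a unit quaternion [w, x, y, z].
In Python, from rig import bot gives the robot as it stands. Calls block until the motion is done:
- bot.move_to(position, orientation): joint-space move of the TCP to a pose.
- bot.servo_line(position, attitude=None, speed=150, until_force=None): straight line of the TCP; attitude=None keeps the orientation; speed is the mean speed in mm/s. With until_force (N) it stops when the force on the tool has changed by that much, and returns True; else False.
- bot.move_joints(angles): joint-space move.
- bot.move_gripper(opening, grip_force=None): finger opening in mm; grip_force is the grip in N (None keeps the last); returns when the fingers have stopped.
- bot.dwell(seconds).
- bot.ik(position, orientation): joint angles nearest the present ones, or None.
- bot.read_state(): the state.
- bot.read_camera(name): name is "scene" or "top" or "wrist"; returns a dict with "image" (420x560x3 uint8, blue, green, red), "depth" (420x560 float32, mm along the optical axis (not along the pixel's ray), 0 where there is no reading), "fovy" (degrees; the focal length in pixels is half the picture's height over the tangent of half this angle, whatever the lens; pixels are square), "cx", "cy" (the principal point, pixels), "eye" and "attitude" of the camera in the world; the wrist camera has in their place "mount" (4x4, takes a point from camera to tool coordinates, whose origin is the TCP and whose axes are the tool frame's). Camera axes: x right, y down, z forward; pixel columns grow to the right and rows downward; lengths in mm; the calibration is good to about 2 mm. A picture is of the moment at which its call begins: read the wrist's pose just before it.
A pose or a line that the arm cannot do raises bot.MotionError and nothing moves.
- bot.finish_job(): hands the job in, once; it reports no verdict.
The state is a dict: "clock": time; "joint_positions": joint angles; "qvel": joint speeds; "effort": joint torques, N m; "ee_pos": TCP position; "tool_rot": TCP orientation; "ft_force": force on the tool from outside, world axes, zero at the start; "moment": the same for the moment, N m; "grip_width": finger opening in mm.
Only numpy, scipy, OpenCV 4.12 (cv2) and the standard library are available. Lean on these libraries where they do the work, as an engineer would, in place of code of your own. Each camera call takes 0.05 s, during which the arm holds its last target. There are 200 camera calls.

TASK

The blue side slide of the mould half has been drawn back. With your fingertips push it along its guide rails until it sits fully home against the cavity block, and then push the red swing bar round behind the slide, all the way to its stop, so that the slide is locked in. Do not pick anything up or lift the slide, and leave the loose insert, the brass drift and the can where they stand.

Things in the scene. Friction and masses are not known exactly. Their poses are not given: they have to be found in the camera images.
- mould: Steel mould half, fixed to the bench. Base plate 200 (x) x 130 (y) x 30 mm high; origin at the centre of its underside, z up; its +x is the direction in which the slide closes. On the plate stand the cavity block (+x end) and two brass rails; the red swing bar is pivoted on the rail at +y.
- cavity_face (a point): Middle of the top edge of the face of the grey metal cavity block, against which the slide closes: mould frame x = 30, y = 0, z = 64 mm. The block fills x = 30 to 100, y = -55 to 55, z = 30 to 64 mm, but for a 20 mm wide notch, open on top, that takes the slide's nose.
- rails (a point): Open rear end of the guideway, midway between the two brass rails, on the plate: mould frame x = -100, y = 0, z = 30 mm. The rails run along x from -100 to 30 mm, fill |y| = 23.5 to 43.5 and z = 30 to 42 mm; the slide runs on the plate between them.
- slide: Blue steel slide lying loose between the rails (0.6 to 0.8 kg; 4 to 8 N to push). Body 56 (x) x 44 (y) x 36 mm high, with a steel nose 14 mm wide and 30 mm long on its +x face. Origin at the centre of the body's underside, axes as the mould's; rear push face at x = -28 mm. Starts 22 to 42 mm back. Fully home, its front touches the cavity block: origin at mould x = 2, y = 0, z = 30 mm.
- bar_pivot (a point): Pivot of the red swing bar, on top of the rail at +y: mould frame x = -36, y = 36, z = 42 mm. The bar turns about the vertical through this point.
- bar_end (a point): Middle of the top edge of the red bar's free end, 80 mm from the pivot. The bar is 12 mm wide, straight, and stands from 43 to 63 mm above the bench; around the pivot is a round hub of radius 9 mm.
- bar (a joint): Angle of the red swing bar, rad, counter-clockwise from above: 0 = points to the mould's +y (away from the slide), 1.57 = to -x (back), 3.14 = its stop: points to -y across both rails, 4 mm behind the slide's rear face if that is home; a slide not home blocks it. Starts at 0.5 to 1.1. Light friction (0.06 N m, 1 N at the end); stays where it is left, no spring.
- insert: Loose grey metal insert block, 45 x 30 x 30 mm, on the bench beside the mould; origin at the centre of its underside. To be left alone.
- drift: Loose brass drift, upright cylinder 25 mm in diameter, 60 mm high, on the bench beside the mould; origin at the centre of its underside. To be left alone.
- can: Blue can with a bare metal top, 54 mm in diameter, 140 mm high, standing on the bench beyond the mould's cavity end; origin at the centre of its underside. To be left alone.
There are look-alikes about, which are no part of the job. There is more than one size of the slide; the job needs the middle-sized.

How it is judged:
By the outcome, as a careful person would: the job done as asked, in the order asked, and still so for the second after the job is handed in, with the robot touching nothing.
It also fails if it takes over 45 s, if anything falls off the work surface, if the arm or the gripper's body presses on something with over 40 N, if the wrist force passes 120 N, or if a joint passes its speed limit or range.

## Working session

There is one attempt and no reset: what is moved stays moved. The work goes in short steps, each a Python script; the robot and the scene stay as the last script left them, time stands still between calls to the robot, and variables do not carry over. Pictures are saved under pics/ and viewed, about 8 in all and at most 12, crops included, and the job is handed in when it is done.

```bash
mkdir -p pics; ls; cat > h.py <<'E'
import numpy as np, cv2
from scipy.spatial.transform import Rotation as R
from rig import bot
def q2R(q): return R.from_quat([q[1],q[2],q[3],q[0]]).as_matrix()
def cloud(c, s=None):
    """world points HxWx3 of a camera picture (s = state for wrist)"""
    d=c["depth"].astype(float); h,w=d.shape
    f=h/2/np.tan(np.radians(c["fovy"])/2)
    u,v=np.meshgrid(np.arange(w),np.arange(h))
    P=np.stack([(u-c["cx"])/f*d,(v-c["cy"])/f*d,d],-1)
    if "mount" in c:
        M=np.array(c["mount"]); P=P@M[:3,:3].T+M[:3,3]
        P=P@q2R(s["tool_rot"]).T+np.array(s["ee_pos"])
    else:
        a=np.array(c["attitude"]); A=q2R(a) if a.size==4 else a
        P=P@A.T+np.array(c["eye"])
    P[d==0]=np.nan
    return P
E
python3 - <<'E'
from h import *
for n in("top","scene"):
    s=bot.read_state();c=bot.read_camera(n);cv2.imwrite(f"pics/{n}0.png",c["image"])
    P=cloud(c,s);np.save(n+"0.npy",P)
    print(n,c["eye"],c["attitude"],c["fovy"],c["cx"],c["cy"])
print(s)
E
```

```text
pics
top [389.22272211 -34.05994671 872.54457656] [ 0.073887   -0.6964435   0.71000715 -0.07346432] 52.059341784534155 278.35941166358623 214.04608399726393
scene [1064.70697298 -351.20925572  743.35406702] [-0.29854133  0.82644776  0.4483125  -0.16393009] 47.46356980107944 271.9448047348895 213.15116156429553
{'clock': 0.05, 'joint_positions': array([-1.26860346e+00,  3.00505059e-01,  1.52160149e+00, -7.75507558e-06,
        1.32072461e+00, -6.65669277e-02]), 'qvel': array([ 0.00015448, -0.00133752, -0.00226676, -0.00241195, -0.00063535,
       -0.00030233]), 'effort': array([ 2.42563961e-03, -5.44954562e+01, -3.62800920e+01, -3.45008323e-05,
        3.11861848e-03, -2.82848254e-05]), 'ee_pos': array([ 198.19831561, -512.80741916,  249.69404595]), 'tool_rot': array([ 0.58346283, -0.58292483,  0.40020145, -0.39951042]), 'ft_force': array([ 0.14992252, -0.62100215,  0.39622998]), 'moment': array([ 0.05754227, -0.01550309,  0.02578206]), 'grip_width': 85.36153919591504}
```

View pics/top0.png

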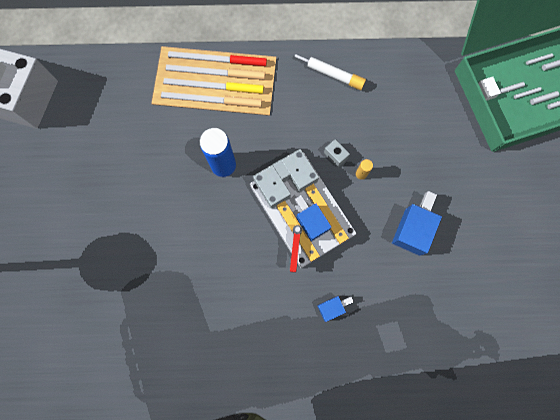

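View pics/scene0.png

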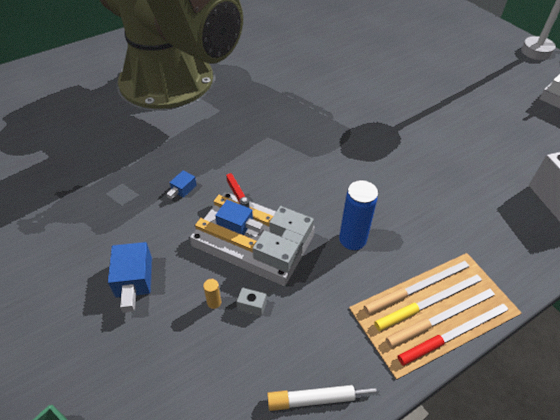

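The top view has three blue slides: the one in the mould at (315,221), a large one at (418,230) and a small one at (332,308). The one in the guideway is the right choice. The red things are the bar, with hub (297,230) and end (294,270), and a knife handle at (248,60). The cavity block is at (285,178), so mould +x runs up and left. The insert is at (337,152), the drift at (364,170) and the can at (217,150).

```bash
python3 - <<'E'
from h import *
P=np.load("top0.npy");I=cv2.imread("pics/top0.png").astype(int)
b,g,r=I[...,0],I[...,1],I[...,2]
u,v=np.meshgrid(np.arange(560),np.arange(420))
roi=(u>240)&(u<362)&(v>140)&(v<275)
z=P[...,2]
def rect(m,n):
    p=P[m][:,:2]; print(n,len(p),np.round(p.mean(0),1),cv2.minAreaRect(p.astype(np.float32)),"z",np.round(np.percentile(z[m],[10,50,90]),1))
blue=(b>r+60)&(b>g+40); red=(r>g+80)&(r>b+80)
rect(roi&(z>58)&(z<70)&~blue&~red&(v<210)&(u<325),"block")
rect(roi&blue&(z>60),"slide top")
rect(roi&red&(z>56),"bar")
rect(roi&(z>20)&(z<36)|roi&(z>36),"plate")
rect((z<5)&(z>-5)&roi,"bench")
for n,(a,c,d,e) in dict(ins=(322,352,138,168),dri=(354,376,156,182),can=(198,238,125,180),small=(315,358,292,324)).items():
    m=(u>a)&(u<c)&(v>d)&(v<e)&(z>12); rect(m,n)
c=cv2.resize(cv2.imread("pics/top0.png")[135:285,230:390],None,fx=4.5,fy=4,interpolation=2)
cv2.imwrite("pics/crop.png",cv2.resize(cv2.imread("pics/top0.png")[135:285,230:390],None,fx=4,fy=4,interpolation=2))
E
```

```text
block 1790 [634.8 -50. ] ((615.4441528320312, -61.966896057128906), (114.95562744140625, 110.21585845947266), 29.707088470458984) z [61.5 63.5 65.4]
slide top 666 [ 545.2 -102.4] ((545.7510986328125, -102.89534759521484), (55.84149932861328, 44.68267059326172), 30.242441177368164) z [63.7 65.6 67.3]
bar 233 [486.2 -64.4] ((486.73870849609375, -64.52945709228516), (11.615238189697266, 72.47090911865234), 82.18933868408203) z [60.8 62.5 64. ]
plate 7017 [580.2 -85.2] ((591.49853515625, -108.45965576171875), (202.6329803466797, 231.6873016357422), 29.707088470458984) z [28.5 42.2 65.1]
bench 8962 [586.5 -78.2] ((592.3319702148438, -84.01190185546875), (258.2677001953125, 286.06591796875), 88.77268981933594) z [-2.4 -0.4  1.5]
ins 366 [ 696.  -158.2] ((698.08349609375, -158.78030395507812), (45.25263214111328, 30.748395919799805), 41.4426383972168) z [19.9 28.9 31.2]
dri 210 [ 653.2 -209.2] ((656.1257934570312, -211.43161010742188), (23.926687240600586, 24.249034881591797), 35.219398498535156) z [23.3 57.3 60.7]
can 1194 [671.4  75.7] ((679.8782348632812, 78.6988296508789), (51.23335266113281, 51.654502868652344), 78.35690307617188) z [ 42.3 131.2 140.6]
small 484 [ 381.9 -137.9] ((384.63336181640625, -144.4124755859375), (33.79802322387695, 65.74285888671875), 22.62879180908203) z [20.8 27.  28.9]
```

View pics/crop.png

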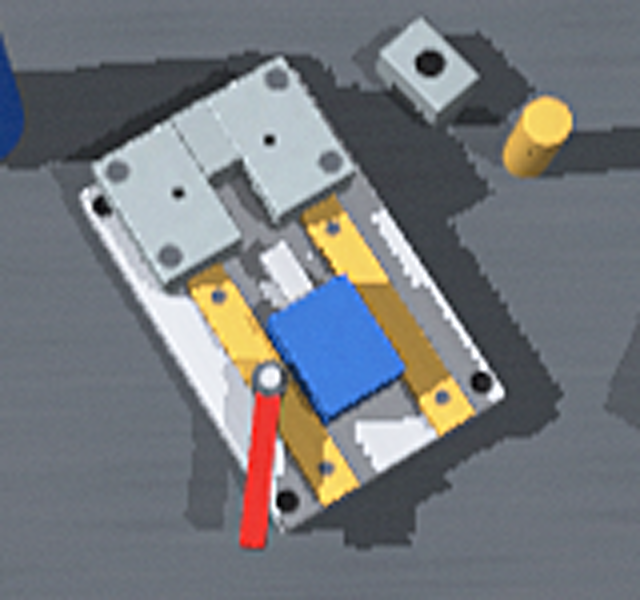

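```bash
python3 - <<'E'
from h import *
P=np.load("top0.npy");I=cv2.imread("pics/top0.png").astype(int)
b,g,r=I[...,0],I[...,1],I[...,2]
u,v=np.meshgrid(np.arange(560),np.arange(420)); z=P[...,2]
roi=(u>240)&(u<362)&(v>140)&(v<275)
blue=(b>r+60)&(b>g+40); red=(r>g+80)&(r>b+80)
yaw=np.radians(29.9); A=np.array([[np.cos(yaw),np.sin(yaw)],[-np.sin(yaw),np.cos(yaw)]])
def ext(m,n):
    q=P[m][:,:2]@A.T; print(n,np.round(np.percentile(q,[1,50,99],axis=0).T,1).tolist(),len(q))
    return q
blk=roi&(z>61.5)&(z<67)&~blue&~red&(v<207)&(P[...,:2]@A[0]>530)
q=ext(blk,"block")
print(cv2.minAreaRect(P[blk][:,:2].astype(np.float32)))
ext(roi&(z>40)&(z<44)&(g>b+40),"rails"); ext(roi&blue&(z>63),"slide")
q=ext(roi&red&(z>58),"bar"); m=q.mean(0); w,V=np.linalg.eigh(np.cov(q.T)); d=V[:,1]; d=d*np.sign(d[1]+1e-9) ; print("bar mean",m,"dir",d,"theta",np.arctan2(-d[0],d[1]), np.percentile((q-m)@d,[0.5,99.5]))
hub=roi&(abs(z-63)<4)&(u>290)&(u<303)&(v>224)&(v<235)&~red; ext(hub,"hub")
s=bot.read_state();print(bot.tip_reach,np.round(q2R(s["tool_rot"]),2).tolist())
E
```

```text
block [[530.3, 544.9, 559.6], [-414.1, -360.4, -306.7]] 739
((652.238525390625, -40.768943786621094), (30.021015167236328, 109.66390991210938), 29.86045265197754)
rails [[361.9, 422.8, 489.5], [-404.3, -385.8, -317.9]] 893
slide [[394.5, 421.2, 449.1], [-382.3, -360.7, -339.4]] 630
bar [[360.8, 389.3, 418.8], [-321.9, -298.1, -274.3]] 233
bar mean [ 389.35657809 -298.20820119] dir [-0.79085754  0.61200029] theta 0.9122089388103182 [-36.25402119  35.57745548]
hub [[416.0, 424.0, 432.2], [-333.5, -325.8, -316.5]] 60
19.0 [[0.36, -0.0, 0.93], [-0.93, 0.0, 0.36], [-0.0, -1.0, 0.0]]
```

```bash
cat >> h.py <<'E'
yaw=np.radians(29.9); c_,s_=np.cos(yaw),np.sin(yaw)
ex,ey=np.array([c_,s_,0]),np.array([-s_,c_,0]); O=460.3*ex-360.4*ey
def W(x,y,z): return O+x*ex+y*ey+np.array([0,0,z])     # mould -> world
def M(p): d=np.array(p)-O; return np.round([d@ex,d@ey,d[2]],1)
qq=R.from_matrix(np.c_[-ey,[0,0,-1],ex]).as_quat(); Q=np.array([qq[3],*qq[:3]])
def rep(t=""):
    s=bot.read_state(); f=s["ft_force"]; print(t,"t",round(s["clock"],2),"tcp",M(s["ee_pos"]),"F mould",np.round([f@ex,f@ey,f[2]],1),"grip",round(s["grip_width"],1))
E
python3 - <<'E'
from h import *
print(np.round(bot.read_camera("wrist")["mount"],0).tolist())
bot.move_gripper(0)
bot.move_to(W(-90,0,150),Q); rep("above")
print(bot.servo_line(W(-90,0,56),speed=100,until_force=8)); rep("down")
cv2.imwrite("pics/behind.png",bot.read_camera("scene")["image"][120:330,130:410].repeat(2,0).repeat(2,1))
E
```

```text
[[1.0, -0.0, 0.0, -1.0], [-0.0, -0.0, 1.0, -124.0], [-0.0, -1.0, -0.0, 67.0], [0.0, 0.0, 0.0, 1.0]]
above t 2.73 tcp [-90.4  -0.7 150.2] F mould [0.1 0.8 0.1] grip -0.4
False
down t 3.83 tcp [-89.8  -0.3  56.6] F mould [ 0.7  0.6 -0.1] grip 0.3
```

View pics/behind.png

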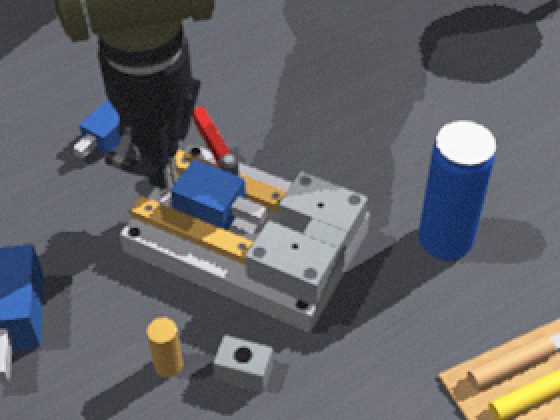

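The fingertips, at crop (160,185), are between the rails behind the slide at (208,193) and touch nothing. Next is the push.

```bash
python3 - <<'E'
from h import *
for x in (-70,-55,-44): print(bot.servo_line(W(x,0,56),speed=40,until_force=25)); rep(x)
print(bot.servo_line(W(-32,0,56),speed=20,until_force=18)); rep("end")
c=bot.read_camera("top");P=cloud(c);I=c["image"].astype(int)
b,g,r=I[...,0],I[...,1],I[...,2];u,v=np.meshgrid(np.arange(560),np.arange(420))
m=(u>240)&(u<362)&(v>140)&(v<275)&(b>r+60)&(b>g+40)&(P[...,2]>62)
q=P[m]-O;print(np.percentile(q@ex,[1,50,99]),np.percentile(q@ey,[1,50,99]))
E
```

```text
False
-70 t 4.53 tcp [-69.8   0.1  55.9] F mould [-0.4 -0.9  0. ] grip -0.1
False
-55 t 5.05 tcp [-54.8   0.   56. ] F mould [ 0.5 -0.  -0.7] grip -0.1
False
-44 t 5.47 tcp [-43.8   0.   56. ] F mould [-0.3  0.2 -0.8] grip -0.0
True
end t 5.92 tcp [-37.    0.   55.7] F mould [-0.1  0.   0.7] grip 0.0
[19.32042121 19.32042121 19.32042121] [8.41797704 8.41797704 8.41797704]
```

```bash
cat >> h.py <<'E'
def behind(th,gap=0,r=58,z=67):
    h=6+14.5*abs(np.sin(th))+11*abs(np.cos(th))+gap   # trailing side = (cos, sin)
    return W(-36-r*np.sin(th)+h*np.cos(th), 36+r*np.cos(th)+h*np.sin(th), z)
E
python3 - <<'E'
from h import *
bot.servo_line(W(-50,0,56),speed=80)
bot.servo_line(W(-50,0,130)); 
bot.servo_line(behind(.912,10,z=130)); rep("over")
c=bot.read_camera("scene");cv2.imwrite("pics/home.png",c["image"][120:330,130:410].repeat(2,0).repeat(2,1))
for n in("top","scene"):
    c=bot.read_camera(n);P=cloud(c);I=c["image"].astype(int)
    b,g,r=I[...,0],I[...,1],I[...,2];q=P-O;X,Y,Z=q@ex,q@ey,P[...,2]
    m=(abs(Y)<40)&(X>-110)&(X<60)&(b>r+50)&(b>g+30)&(Z>62)
    print(n,m.sum(),np.percentile(X[m],[1,50,99]) if m.any() else"",np.percentile(Y[m],[1,50,99]) if m.any() else "")
E
```

```text
over t 7.73 tcp [-60.8  98.  130. ] F mould [ 0.   0.3 -0.2] grip -0.1
top 338 [-9.19305008 15.21233278 30.60520144] [-22.74302693  -5.11473312  20.29164545]
scene 531 [-24.46451517   3.2929      29.92470533] [-24.03423946  -2.96638825  18.7228353 ]
```

View pics/home.png

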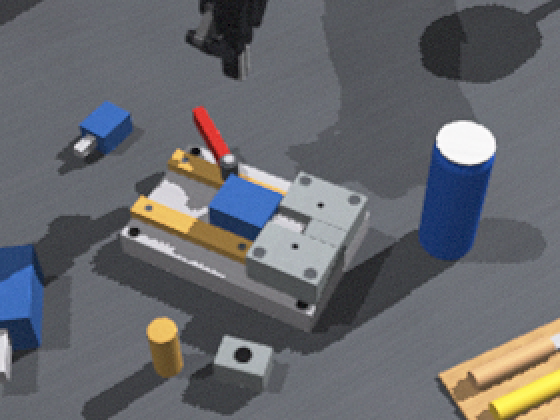

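The slide, at crop (245,205), has closed up to the block, with its front at x≈30. The fingertips, at (235,70), are on the trailing side of the bar, at (212,135). Now the swing.

```bash
python3 - <<'E'
from h import *
print(bot.servo_line(behind(.912,10),speed=100,until_force=8)); rep("down")
for th in np.linspace(.95,2.95,9):
    if bot.servo_line(behind(th),speed=80,until_force=20): rep("stopped %.2f"%th); break
else:
    rep("2.95"); print(bot.servo_line(behind(np.pi,-5),speed=25,until_force=10)); rep("end")
cv2.imwrite("pics/swing.png",bot.read_camera("scene")["image"][120:330,130:410].repeat(2,0).repeat(2,1))
E
```

```text
False
down t 8.67 tcp [-60.7  98.3  67.4] F mould [ 0.5 -0.4 -0. ] grip 0.1
2.95 t 11.78 tcp [-66.4 -17.   66.9] F mould [-0.2 -0.1 -0.2] grip -0.1
True
end t 12.38 tcp [-52.7 -20.6  66.5] F mould [-3.6 -0.3  2.3] grip 0.1
```

View pics/swing.png

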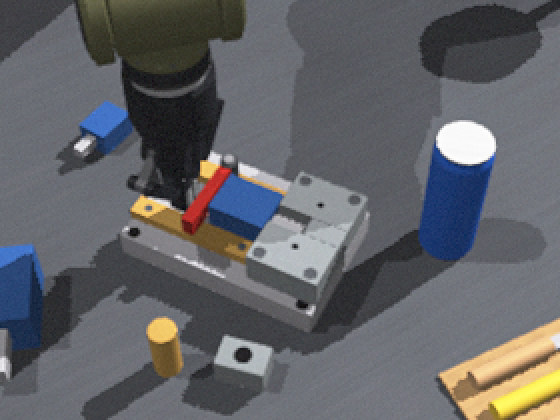

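The bar now lies across both rails behind the slide, from crop (190,222) to (230,170). Contact came at -52.7 against -53 expected. I'll back off, rise clear and measure.

```bash
python3 - <<'E'
from h import *
bot.servo_line(W(-70,-21,67),speed=80); bot.servo_line(W(-70,-21,140))
bot.move_joints([-1.269,.3,1.521,0,1.321,-.067]); rep()
c=bot.read_camera("top");P=cloud(c);I=c["image"].astype(int)
b,g,r=I[...,0],I[...,1],I[...,2];q=P-O;X,Y,Z=q@ex,q@ey,P[...,2]
k=(abs(Y)<130)&(X>-130)&(X<60)
m=k&(b>r+50)&(b>g+30)&(abs(Y)<40)&(Z>63)&(X>-50);print("slide",m.sum(),np.percentile(X[m],[1,50,99]),np.percentile(Y[m],[1,50,99]),np.median(Z[m]))
m=k&(r>g+80)&(r>b+80)&(Z>58);a=np.c_[X[m],Y[m]];w,V=np.linalg.eigh(np.cov(a.T));d=-V[:,1]*np.sign(V[1,1])
print("bar",m.sum(),a.mean(0),"theta",np.arctan2(-d[0],d[1])%(2*np.pi),np.percentile(a,[1,99],axis=0))
P0=np.load("top0.npy"); u,v=np.meshgrid(np.arange(560),np.arange(420))
for n,(e,f,i,j) in dict(ins=(322,352,138,168),dri=(354,376,156,182),can=(198,238,125,180)).items():
    s=(u>e)&(u<f)&(v>i)&(v<j); print(n,P[s&(Z>12)].mean(0)-P0[s&(P0[...,2]>12)].mean(0))
cv2.imwrite("pics/end.png",cv2.resize(c["image"][135:285,230:390],None,fx=4,fy=4,interpolation=2))
E
```

```text
t 15.28 tcp [-543.5 -183.1  249.9] F mould [-0.2  0.4 -0.3] grip -0.1
slide 624 [-25.57958459   1.73531035  29.37934741] [-22.45321742  -0.75481429  20.48836805] 65.54238969734729
bar 218 [-35.97645346  -8.92253505] theta 3.1501253325714043 [[-41.60323839 -44.08594408]
 [-30.32168065  25.54563875]]
ins [ 0.14022554 -0.01681912  0.35522018]
dri [0.02445096 0.06700277 0.32045431]
can [-0.10635548  0.04485519 -0.08115337]
```

View pics/end.png

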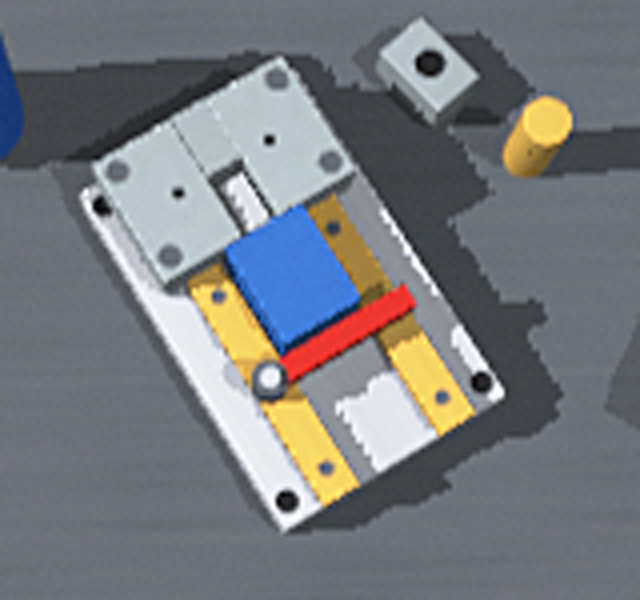

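The slide sits flush to the block at crop (293,275), and the bar spans both rails, from (270,378) to (410,298).

```bash
python3 -c "
from rig import bot
print(bot.finish_job())"
```

```text
the job is handed in; nothing more can be done
None
```

The slide is fully home and the red swing bar is locked behind it. I handed the job in at about 15 s on the robot's clock, with the arm back at its start pose and touching nothing.

I pushed the slide along its rails with closed fingertips until it stopped firmly against the cavity block. Then I swung the bar round behind it to its stop. Nothing was picked up.

| Check after retreating | Measured | Expected |
|---|---|---|
| Slide origin, mould x | about 1.9 mm | 2 mm |
| Slide top height | 65.5 mm | 66 mm |
| Bar angle | 3.15 rad | 3.14 rad |
| Insert, drift and can | under 0.4 mm shift, within noise | unmoved |

All the last checks agreed. One earlier reading of the slide from the top camera, taken during the push, was useless: it found almost no slide pixels, probably because the arm was in the way. I measured again once the arm was clear.

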